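Fit the eyecup and hold the hand scope over the slide

TASK

While the hand scope is still in its wooden stand, push the loose eyecup fully home on the spigot at the scope's top and let go of it. Then draw the scope out of the stand with the eyecup on it, lean it, whichever way suits, about halfway between upright and flat (45 degrees) with the eyecup end still the higher, and finish while holding it still in the gripper, its lower (objective) end raised about 10 cm above the mounted slide on the light pad. Leave the film can, tape roll and slide box where they are.

Things in the scene. Friction and masses are not known exactly. Their poses are not given: they have to be found in the camera images.
- scope: Hand scope, a round metal rod of 120 to 260 g, upright in the stand. Origin: centre of its lower (objective) end; z along it to the eyepiece. Body diameter 32 mm up to z = 100 mm (top 40 mm darker), then a spigot of diameter 20 mm, 22 mm long, its last 3 mm tapered. The bore hides the lowest 50 mm; grip the free 50 mm of body above the block. Centre of mass about 60 mm up.
- scope_shoulder (a point): Centre of the scope's flat shoulder at the foot of the spigot (100 mm above the scope's origin), where the eyecup comes to sit; z along the scope.
- eyecup: Eyecup: plain dark rigid sleeve, open at both ends, outer diameter 29 mm, inner 22 mm, 26 mm tall, 20 g, standing on the desk. Origin: centre of its lower end; z up its axis. Either end fits the spigot, 1 mm clearance all round, kept on by its weight alone; home, it rests on the shoulder. Grip its upper part: the scope body below is wider by 1.5 mm all round.
- eyecup_top (a point): Centre of the eyecup's upper end, 26 mm above its origin.
- stand: Fixed wooden block 80 x 80 x 60 mm. Origin: centre of its underside on the desk. In its top a vertical round blind bore, diameter 35 mm, 50 mm deep (floor 10 mm above the desk), that holds the scope.
- light_pad: Fixed flat light pad, 330 x 240 x 10 mm, white glowing face with a dark rim. Origin: centre of its underside on the desk; x along its long side.
- slide: Mounted photographic slide fixed on the light pad: square grey frame 50 x 50 x 3 mm with an amber window. Origin: centre of its underside, 10 mm above the desk.
- film_can: Bystander: closed round black film can with a pale lid, diameter 32 mm, 50 mm tall; solid, not a sleeve. It may stand in front of or behind the eyecup. Origin: centre of its underside.
- tape_roll: Bystander: roll of paper tape lying flat, outer diameter 90 mm, hole 64 mm, 25 mm tall. Origin: centre of its underside.
- slide_box: Bystander: small cardboard box with a white lid, 60 x 90 x 36 mm. Origin: centre of its underside.
Mind the look-alikes: they are no part of the job. Several things have the shape of the scope; the one meant has the colours described above.

How it is judged:
By the outcome, as a careful person would: the job done as asked, in the order asked, and still so for the second after the job is handed in, while the arm keeps its last pose, push and grip.
It also fails if it takes over 58 s, if anything falls off the work surface, if the arm or the gripper's body presses on something with over 40 N, if the wrist force passes 120 N, or if a joint passes its speed limit or range.

ROBOT

A 6-joint arm with a two-finger parallel gripper is mounted at the origin on the work surface. World frame = base frame: x ahead of the robot, y to its left, z up, the work surface at z = 0. Lengths are in m, angles in rad, forces in N, time in s.
With the tool pointing down it reaches from about 0.3 to 0.775 m from the base axis. Payload 14.6 kg.
Tool frame: the origin (TCP) lies between the finger pads; the fingertips stand 8 mm ahead of it and the grasp point (between the pads) lies 11 mm behind it; z points along the fingers, y is the direction in which the jaws open and shut (so a half turn about z gives the same grasp; the last joint's range is limited). The gripper opens to 94 mm and grips with 3 to 60 N. Pads are 16 mm wide; open, the fingers measure 119 mm over their backs; the gripper's body (75 mm by 177 mm) begins 78 mm behind the grasp point.
Start: joints at [1.047, 0.3, 1.521, -0, 1.321, -0.067], TCP at [0.243, 0.494, 0.213] pointing down, gripper open.
Joint ranges: [-3.03, 3.03], [-0.79, 2.21], [0.23, 2.52], [-1.04, 4.18], [0, 3.07], [-2.55, 2.55]. Speed limits (rad/s): [2.22, 2.22, 2.57, 3.14, 3.14, 3.14].

INTERFACE

Orientations are given as [roll, pitch, yaw] about the fixed x, y, z axes, in that order (R = Rz(yaw) Ry(pitch) Rx(roll)).
In Python, from station import ctrl, viewer, workorder gives the robot as it stands.
- The arm moves only by the tool play_rows, never from a script. Its argument "commands" is a list of rows, each an object of numbers: "dx", "dy", "dz": the shift along the tool's x, y, z in m; "ax", "ay", "az": the turn, a rotation vector about the tool's x, y, z in degrees. In form: [{"dx": .., "dy": .., "dz": .., "ax": .., "ay": .., "az": ..}, ...]. A call has exactly 5 rows; each row shifts and turns the pose as measured when the row begins, along the tool's axes as they then stand; what a row does not reach is not made up. A row lasts 1/12 s, in which the tool goes at most 41.7 mm and 7.16 degrees, less where a joint would pass 70% of its speed; a pose out of reach is approached as far as the arm can. A call with a gripper value outside its range is refused whole. "claw" is the opening, from 0 (shut) to 1 (fully open), set as the call begins (left out, the last holds). The fingers move at their own pace and stop on an object; "squeeze" is the grip in N (left out, the last holds). Time passes only in rows, so rows that do not move let the fingers close, or fill a call up. It gives the time, the measured TCP pose, the force and the opening at its end, in the units of the state.
- ctrl.get_obs(): the state, without advancing time (a new reading comes with each control period).
- viewer.camera(name): name is "scene" or "top"; returns the picture (420x560x3 uint8, red, green, blue); there is no depth.
- viewer.camera_model(name): a dict with "K" (3x3 intrinsics, pixels), "pose" (4x4, takes a point from camera to world coordinates). Camera axes: x right, y down, z forward; pixel columns grow to the right and rows downward; lengths in m; the calibration is good to about 2 mm. A picture is of the moment at which its call begins. camera_model takes no time and is no camera call.
- workorder.hand_in(): hands the job in, once; it reports no verdict.
The state is a dict: "time_s": time; "qpos": joint angles; "joint_vel": joint speeds; "tau": joint torques, N m; "ee_pos": TCP position; "eef_rot": TCP orientation; "force": force on the tool from outside, world axes, zero at the start; "moment": the same for the moment, N m; "grip_width": finger opening in m.
Only numpy, scipy, OpenCV 4.12 (cv2) and the standard library are available. Lean on these libraries where they do the work, as an engineer would, in place of code of your own. Each camera call takes 0.05 s, during which the arm holds its last target. There are 200 camera calls.

## Working session

There is one attempt and no reset: what is moved stays moved. The work goes in short steps, Python scripts to look and compute and a tool call to move; the robot and the scene stay as the last step left them, time stands still between calls to the robot, and variables do not carry over. Pictures are saved under pics/ and viewed, about 8 in all and at most 12, crops included, and the job is handed in when it is done.

Besides the shell and the picture viewer there is one more tool, called after "Emit:" as name([rows], argument=value, ...), one row to a line, values as JSON. play_rows: Moves the arm, as the interface text tells. Its arguments: {"type":"object","properties":{"commands":{"type":"array","items":{"type":"object","properties":{"dx":{"type":"number"},"dy":{"type":"number"},"dz":{"type":"number"},"ax":{"type":"number"},"ay":{"type":"number"},"az":{"type":"number"}}}},"claw":{"type":"number"},"squeeze":{"type":"number"}},"required":["commands"]}

```bash
mkdir -p pics; ls
cat > h.py <<'E'
import numpy as np,cv2,sys
sys.path.insert(0,'.')
from station import ctrl,viewer,workorder
from scipy.spatial.transform import Rotation as R
def snap(name,f):
    im=viewer.camera(name); cv2.imwrite(f'pics/{f}.png',im[:,:,::-1]); return im
def ray(name,u,v):
    m=viewer.camera_model(name);K=np.array(m['K']);P=np.array(m['pose'])
    d=P[:3,:3]@np.linalg.solve(K,[u,v,1.]);return P[:3,3],d/np.linalg.norm(d)
def onz(name,u,v,z):
    o,d=ray(name,u,v);return o+d*(z-o[2])/d[2]
def proj(name,p):
    m=viewer.camera_model(name);K=np.array(m['K']);P=np.array(m['pose'])
    q=K@(P[:3,:3].T@(np.array(p)-P[:3,3]));return q[:2]/q[2]
def two(u1,u2):
    # scene px, top px -> closest point & gap
    o1,d1=ray('scene',*u1);o2,d2=ray('top',*u2)
    A=np.c_[d1,-d2];t=np.linalg.lstsq(A,o2-o1,rcond=None)[0]
    a=o1+t[0]*d1;b=o2+t[1]*d2;return (a+b)/2,np.linalg.norm(a-b)
def st():
    s=ctrl.get_obs();print({k:(np.round(v,4).tolist()) for k,v in s.items() if k in('time_s','qpos','ee_pos','eef_rot','force','grip_width')});return s
E
python3 - <<'E'
from h import *
a=snap('scene','s0');b=snap('top','t0')
np.set_printoptions(precision=3,suppress=True)
for n in('scene','top'):
    m=viewer.camera_model(n);print(m['K'],m['pose'])
st()
E
```

```text
pics
[[474.62    0.    276.961]
 [  0.    474.62  213.712]
 [  0.      0.      1.   ]] [[-0.568  0.535 -0.625  1.079]
 [ 0.823  0.36  -0.44   0.422]
 [-0.011 -0.764 -0.645  0.65 ]
 [ 0.     0.     0.     1.   ]]
[[507.326   0.    287.822]
 [  0.    507.326 207.244]
 [  0.      0.      1.   ]] [[-0.025 -0.997  0.069  0.465]
 [-1.     0.023 -0.018  0.044]
 [ 0.017 -0.07  -0.997  1.291]
 [ 0.     0.     0.     1.   ]]
{'time_s': 0.1, 'qpos': [1.0474, 0.3004, 1.5215, -0.0, 1.3207, -0.0666], 'ee_pos': [0.2425, 0.4934, 0.213], 'eef_rot': [-3.1406, -0.0, 2.6848], 'force': [-0.3376, 0.3445, -0.9442], 'grip_width': 0.0937}
```

View pics/s0.png

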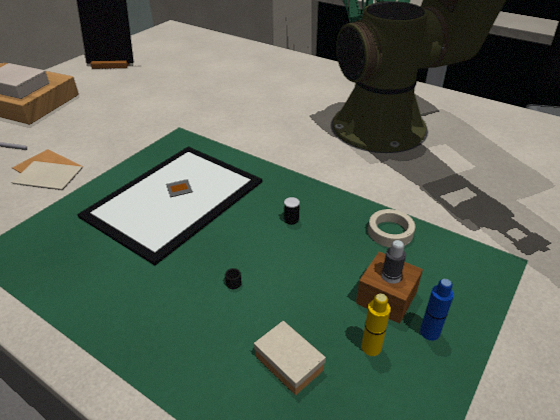

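View pics/t0.png

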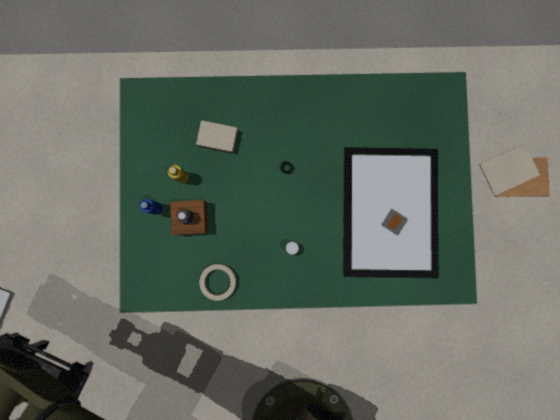

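Scene shows the eyecup at (233,278) and the scope in the stand at about (393,265). Top view has the eyecup at (287,167), scope at (185,216), slide at (395,222) and can at (292,248). Next I refine with crops.

Run:
```python
from h import *
np.set_printoptions(precision=4,suppress=True)
s=cv2.imread('pics/s0.png');t=cv2.imread('pics/t0.png')
def crop(im,u,v,w,h,W):return cv2.resize(im[v:v+h,u:u+w],(W,300),interpolation=cv2.INTER_CUBIC)
m=np.vstack([np.hstack([crop(s,355,230,80,80*3//4,400),crop(s,213,263,40,30,400)]),np.hstack([crop(t,160,190,60,45,400),crop(t,267,152,40,30,400)])])
m=np.clip(m.astype(float)*1.6,0,255).astype(np.uint8);cv2.imwrite('pics/c0.png',m)
# eyecup masks: dark, low green
for n,im,(u,v,w,h) in(('scene',s,(218,262,32,32)),('top',t,(275,155,24,24))):
    c=im[v:v+h,u:u+w].astype(int);k=(c[:,:,1]<35).astype(np.uint8)
    cs,_=cv2.findContours(k,0,2);c=max(cs,key=cv2.contourArea);x,y,a,b=cv2.boundingRect(c)
    print(n,'eyecup bbox',u+x,v+y,a,b)
    uc,vc=u+x+(a-1)/2,v+y+(b-1)/2
    print(uc,vc, onz(n,uc,vc,.013))
print('top at z.026',onz('top',286.5,167,.026))
print('stand top', onz('top',185,216,.132))
# slide
hsv=cv2.cvtColor(t,cv2.COLOR_BGR2HSV)[190:260,360:430];k=((hsv[...,1]>120)).astype(np.uint8)
mm=cv2.moments(k,True);uv=(360+mm['m10']/mm['m00'],190+mm['m01']/mm['m00']);print('slide',mm['m00'],uv,onz('top',*uv,.013))
print('can top',onz('top',292,247.5,.05))
```

```text
scene eyecup bbox 225 269 16 20
232.5 278.5 [0.6554 0.0245 0.013 ]
top eyecup bbox 281 162 12 11
286.5 167.0 [0.6566 0.0214 0.013 ]
top at z.026 [0.6546 0.0216 0.026 ]
stand top [0.5312 0.2577 0.132 ]
slide 118.0 (394.41525423728814, 221.48305084745763) [ 0.5116 -0.2482  0.013 ]
can top [0.4528 0.0135 0.05  ]
```

View pics/c0.png

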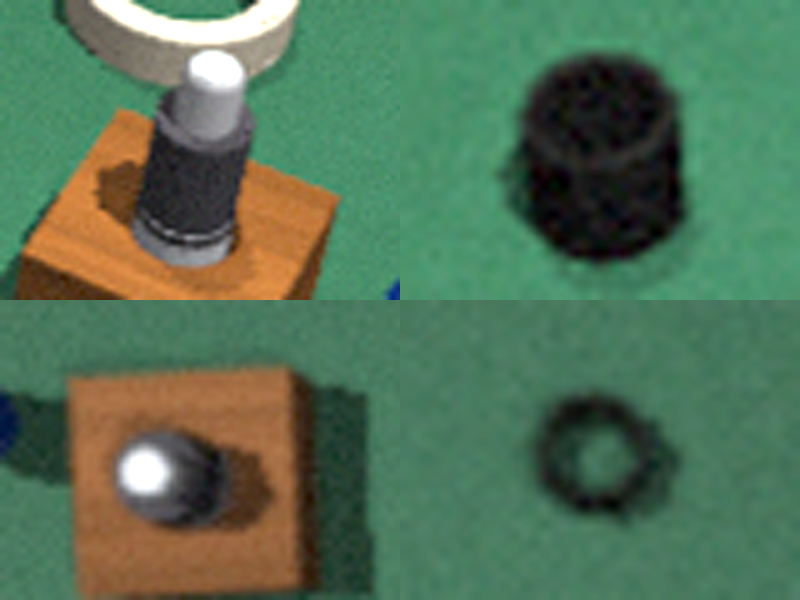

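The crops show the upright sleeve; its ring is centred near (286,166.7) in top. The scope's spigot tip is near (181,215) in top and (398,244) in scene.

Run:
```python
from h import *
np.set_printoptions(precision=4,suppress=True)
print('eyecup top 2view',two((232.7,273.3),(286.0,166.7)), onz('scene',232.7,273.3,.026),onz('top',286,166.7,.026))
print('tip',two((397.9,243.9),(181.3,215)),onz('scene',397.9,243.9,.132),onz('top',181.3,215,.132))
print('shoulder scene',onz('scene',395.5,255.1,.11))
t=cv2.imread('pics/t0.png');s=cv2.imread('pics/s0.png')
hs=cv2.cvtColor(t,cv2.COLOR_BGR2HSV)
# block top face from top view
k=((hs[...,0]<18)&(hs[...,1]>110)&(hs[...,2]>70)).astype(np.uint8);k[:190]=0;k[250:]=0;k[:,:160]=0;k[:,220:]=0
cs,_=cv2.findContours(k,0,2);r=cv2.minAreaRect(max(cs,key=cv2.contourArea));print('stand rect',r,onz('top',*r[0],.06))
print('blue tip',onz('top',145,205,.122),'yellow tip',onz('top',174,170,.122))
for z in(.06,.11,.132): print(z,proj('scene',[.533,.258,z]),proj('top',[.533,.258,z]))
```

```text
eyecup top 2view (array([0.6547, 0.0239, 0.0257]), np.float64(0.002593660323191432)) [0.6542 0.0252 0.026 ] [0.6554 0.0229 0.026 ]
tip (array([0.5333, 0.2673, 0.1319]), np.float64(0.0024681099863551412)) [0.5327 0.2684 0.132 ] [0.5337 0.2661 0.132 ]
shoulder scene [0.5355 0.2692 0.11  ]
stand rect ((187.18923950195312, 216.90615844726562), (32.67184066772461, 33.22654342651367), 86.8201675415039) [0.533  0.2657 0.06  ]
blue tip [0.5593 0.351  0.122 ] yellow tip [0.639  0.2838 0.122 ]
0.06 [385.4028 272.7111] [190.3941 216.8437]
0.11 [389.6605 251.4108] [186.6349 215.7478]
0.132 [391.6503 241.4566] [184.8782 215.2357]
```

```bash
cat >> h.py <<'E'
def plan(target,rpy=None):
    "tool-frame shift & total rotvec(deg) from measured pose to target"
    s=st();Rm=R.from_euler('xyz',s['eef_rot']);d=Rm.inv().apply(np.array(target)-s['ee_pos'])
    print('shift mm',np.round(d*1e3,1),'|',round(np.linalg.norm(d)*1e3,1))
    if rpy is not None:
        rv=(Rm.inv()*R.from_euler('xyz',rpy)).as_rotvec(degrees=True);print('rot deg',np.round(rv,2))
        print('shift in final axes',np.round(R.from_euler('xyz',rpy).inv().apply(np.array(target)-s['ee_pos'])*1e3,1))
E
python3 -c "
from h import *
plan([.655,.023,.2],[np.pi,0,2.356])"
```

```text
{'time_s': 0.1, 'qpos': [1.0474, 0.3004, 1.5215, -0.0, 1.3207, -0.0666], 'ee_pos': [0.2425, 0.4934, 0.213], 'eef_rot': [-3.1406, -0.0, 2.6848], 'force': [-0.3376, 0.3445, -0.9442], 'grip_width': 0.0937}
shift mm [-577.7 -240.2   13.2] | 625.8
rot deg [-6.000e-02  1.000e-02  1.884e+01]
shift in final axes [-624.3  -40.8   13. ]
```

Emit:
play_rows([
  {"az":6.3},
  {"az":6.3},
  {"az":6.3},
  {},
  {},
], claw=0.6, squeeze=10)

```text
validation failed for argument at $.co...
```

Emit:
play_rows([
  {"dx":0,"dy":0,"dz":0,"ax":0,"ay":0,"az":6.3},
  {"dx":0,"dy":0,"dz":0,"ax":0,"ay":0,"az":6.3},
  {"dx":0,"dy":0,"dz":0,"ax":0,"ay":0,"az":6.3},
  {"dx":-0.04,"dy":-0.003,"dz":0,"ax":0,"ay":0,"az":0},
  {"dx":-0.04,"dy":-0.003,"dz":0,"ax":0,"ay":0,"az":0},
], claw=0.6, squeeze=10)

```text
time_s: 0.52
ee_pos: [0.2911, 0.4334, 0.2107]
eef_rot: [-3.137, 0.0, 2.342]
force: [1.1, 0.1, -0.1]
grip_width: 0.0638
```

Emit:
play_rows([
  {"dx":-0.04,"dy":-0.003,"dz":0,"ax":0,"ay":0,"az":0},
  {"dx":-0.04,"dy":-0.003,"dz":0,"ax":0,"ay":0,"az":0},
  {"dx":-0.04,"dy":-0.003,"dz":0,"ax":0,"ay":0,"az":0},
  {"dx":-0.04,"dy":-0.003,"dz":0,"ax":0,"ay":0,"az":0},
  {"dx":-0.04,"dy":-0.003,"dz":0,"ax":0,"ay":0,"az":0},
])

```text
time_s: 0.93
ee_pos: [0.4224, 0.2723, 0.2096]
eef_rot: [-3.134, 0.0, 2.345]
force: [1.9, 0.7, 0.2]
grip_width: 0.0562
```

Emit:
play_rows([
  {"dx":-0.04,"dy":-0.003,"dz":0,"ax":0,"ay":0,"az":0},
  {"dx":-0.04,"dy":-0.003,"dz":0,"ax":0,"ay":0,"az":0},
  {"dx":-0.04,"dy":-0.003,"dz":0,"ax":0,"ay":0,"az":0},
  {"dx":-0.04,"dy":-0.003,"dz":0,"ax":0,"ay":0,"az":0},
  {"dx":-0.04,"dy":-0.003,"dz":0,"ax":0,"ay":0,"az":0},
])

```text
time_s: 1.35
ee_pos: [0.5544, 0.1109, 0.209]
eef_rot: [-3.133, -0.001, 2.345]
force: [0.4, 1.2, 0.9]
grip_width: 0.0564
```

```bash
python3 -c "
from h import *
plan([.655,.023,.08],[np.pi,0,2.356])"
```

```text
{'time_s': 1.35, 'qpos': [0.1346, 0.3419, 1.4761, -0.0044, 1.3307, -0.6384], 'ee_pos': [0.5544, 0.1109, 0.209], 'eef_rot': [-3.1333, -0.0009, 2.3448], 'force': [0.3678, 1.1543, 0.9275], 'grip_width': 0.0564}
shift mm [-133.3   11.6  128.8] | 185.7
rot deg [-0.48 -0.05 -0.64]
shift in final axes [-133.3    9.1  129. ]
```

Emit:
play_rows([
  {"dx":-0.033,"dy":0.003,"dz":0,"ax":-0.4,"ay":0,"az":-0.6},
  {"dx":-0.033,"dy":0.002,"dz":0,"ax":0,"ay":0,"az":0},
  {"dx":-0.033,"dy":0.002,"dz":0.03,"ax":0,"ay":0,"az":0},
  {"dx":-0.033,"dy":0.002,"dz":0.025,"ax":0,"ay":0,"az":0},
  {"dx":0,"dy":0,"dz":0.04,"ax":0,"ay":0,"az":0},
])

```text
time_s: 1.77
ee_pos: [0.6608, 0.014, 0.1213]
eef_rot: [3.134, 0.009, 2.349]
force: [1.3, -0.0, -0.1]
grip_width: 0.0567
```

```bash
python3 -c "
from h import *
plan([.655,.023,.014],[np.pi,0,2.356])"
```

```text
{'time_s': 1.7667, 'qpos': [-0.0339, 0.6193, 1.279, -0.0008, 1.2314, -0.8124], 'ee_pos': [0.6608, 0.014, 0.1213], 'eef_rot': [3.1339, 0.0092, 2.3495], 'force': [1.3311, -0.0102, -0.1255], 'grip_width': 0.0567}
shift mm [ 11.5   1.4 107.2] | 107.9
rot deg [ 0.44  0.53 -0.37]
shift in final axes [ 10.5   2.3 107.3]
```

Emit:
play_rows([
  {"dx":0.01,"dy":0.002,"dz":0,"ax":0.4,"ay":0.5,"az":-0.4},
  {"dx":0,"dy":0,"dz":0,"ax":0,"ay":0,"az":0},
  {"dx":0,"dy":0,"dz":0.035,"ax":0,"ay":0,"az":0},
  {"dx":0,"dy":0,"dz":0.035,"ax":0,"ay":0,"az":0},
  {"dx":0,"dy":0,"dz":0,"ax":0,"ay":0,"az":0},
])

```text
time_s: 2.18
ee_pos: [0.6519, 0.0245, 0.0477]
eef_rot: [-3.136, -0.006, 2.358]
force: [-0.5, -0.0, -1.2]
grip_width: 0.0563
```

```bash
python3 -c "
from h import *
plan([.655,.023,.014],[np.pi,0,2.356])
s=snap('scene','s1');cv2.imwrite('pics/c1.png',cv2.resize(s[200:320,150:310,::-1],(640,480),interpolation=2))"
```

```text
{'time_s': 2.1833, 'qpos': [-0.0187, 0.6946, 1.3399, 0.0006, 1.1151, -0.8057], 'ee_pos': [0.6519, 0.0245, 0.0477], 'eef_rot': [-3.1364, -0.0062, 2.3575], 'force': [-0.5266, -0.0495, -1.161], 'grip_width': 0.0563}
shift mm [-3.5  1.3 33.7] | 33.9
rot deg [-0.3  -0.35  0.09]
shift in final axes [-3.3  1.1 33.7]
```

View pics/c1.png

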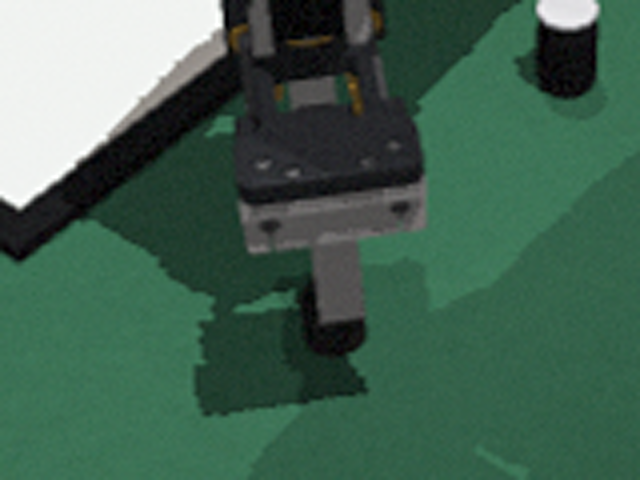

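The scene crop shows the near finger in front of the eyecup, which is straddled (cup spans about columns 305–365). Next, correct the offset and go down.

Emit:
play_rows([
  {"dx":-0.003,"dy":0.001,"dz":0,"ax":-0.3,"ay":-0.3,"az":0},
  {"dx":0,"dy":0,"dz":0.012,"ax":0,"ay":0,"az":0},
  {"dx":0,"dy":0,"dz":0.012,"ax":0,"ay":0,"az":0},
  {"dx":0,"dy":0,"dz":0.007,"ax":0,"ay":0,"az":0},
  {"dx":0,"dy":0,"dz":0,"ax":0,"ay":0,"az":0},
])

```text
time_s: 2.65
ee_pos: [0.6612, 0.0248, 0.0302]
eef_rot: [3.128, 0.013, 2.36]
force: [-0.6, -0.4, -0.2]
grip_width: 0.0564
```

```bash
python3 -c "
from h import *
plan([.655,.023,.0145],[np.pi,0,2.356])"
```

```text
{'time_s': 2.65, 'qpos': [-0.0181, 0.7218, 1.3392, 0.0009, 1.0624, -0.8078], 'ee_pos': [0.6612, 0.0248, 0.0302], 'eef_rot': [3.1285, 0.0126, 2.36], 'force': [-0.5692, -0.4457, -0.2384], 'grip_width': 0.0564}
shift mm [ 3.3 -5.8 15.6] | 17.0
rot deg [0.75 0.72 0.23]
shift in final axes [ 3.1 -5.7 15.7]
```

Emit:
play_rows([
  {"dx":0.003,"dy":-0.006,"dz":0,"ax":0.7,"ay":0.7,"az":0.2},
  {"dx":0,"dy":0,"dz":0,"ax":0,"ay":0,"az":0},
  {"dx":0,"dy":0,"dz":0,"ax":0,"ay":0,"az":0},
  {"dx":0,"dy":0,"dz":0,"ax":0,"ay":0,"az":0},
  {"dx":0,"dy":0,"dz":0,"ax":0,"ay":0,"az":0},
])

```text
time_s: 3.07
ee_pos: [0.6544, 0.0223, 0.031]
eef_rot: [-3.141, -0.001, 2.356]
force: [0.0, -0.1, -0.3]
grip_width: 0.0565
```

```bash
python3 -c "
from h import *
plan([.655,.023,.0145],[np.pi,0,2.356])"
```

```text
{'time_s': 3.0667, 'qpos': [-0.0221, 0.7169, 1.3457, 0.0005, 1.0796, -0.8073], 'ee_pos': [0.6544, 0.0223, 0.031], 'eef_rot': [-3.1415, -0.0007, 2.3558], 'force': [0.0335, -0.0604, -0.2765], 'grip_width': 0.0565}
shift mm [ 0.1  1.  16.5] | 16.5
rot deg [-0.01 -0.04 -0.01]
shift in final axes [ 0.1  1.  16.5]
```

Emit:
play_rows([
  {"dx":0,"dy":0.001,"dz":0.008,"ax":0,"ay":0,"az":0},
  {"dx":0,"dy":0,"dz":0.006,"ax":0,"ay":0,"az":0},
  {"dx":0,"dy":0,"dz":0.003,"ax":0,"ay":0,"az":0},
  {"dx":0,"dy":0,"dz":0,"ax":0,"ay":0,"az":0},
  {"dx":0,"dy":0,"dz":0,"ax":0,"ay":0,"az":0},
])

```text
time_s: 3.48
ee_pos: [0.6551, 0.0231, 0.0119]
eef_rot: [-3.141, -0.001, 2.356]
force: [0.9, 0.1, 0.2]
grip_width: 0.0559
```

```bash
python3 -c "
from h import *
plan([.655,.023,.0145],[np.pi,0,2.356])"
```

```text
{'time_s': 3.4833, 'qpos': [-0.0208, 0.744, 1.3492, 0.0005, 1.0491, -0.8061], 'ee_pos': [0.6551, 0.0231, 0.0119], 'eef_rot': [-3.1414, -0.0008, 2.3558], 'force': [0.9328, 0.1074, 0.202], 'grip_width': 0.0559}
shift mm [ 0.  -0.1 -2.6] | 2.6
rot deg [-0.01 -0.05 -0.01]
shift in final axes [ 0.  -0.1 -2.6]
```

Raise 3 mm, then close.

Emit:
play_rows([
  {"dx":0,"dy":0,"dz":-0.003,"ax":0,"ay":0,"az":0},
  {"dx":0,"dy":0,"dz":0,"ax":0,"ay":0,"az":0},
  {"dx":0,"dy":0,"dz":0,"ax":0,"ay":0,"az":0},
  {"dx":0,"dy":0,"dz":0,"ax":0,"ay":0,"az":0},
  {"dx":0,"dy":0,"dz":0,"ax":0,"ay":0,"az":0},
])

```text
time_s: 3.9
ee_pos: [0.6553, 0.0231, 0.0157]
eef_rot: [3.141, -0.0, 2.356]
force: [-0.3, 0.2, -0.4]
grip_width: 0.0565
```

Emit:
play_rows([
  {"dx":0,"dy":0,"dz":0,"ax":0,"ay":0,"az":0},
  {"dx":0,"dy":0,"dz":0,"ax":0,"ay":0,"az":0},
  {"dx":0,"dy":0,"dz":0,"ax":0,"ay":0,"az":0},
  {"dx":0,"dy":0,"dz":0,"ax":0,"ay":0,"az":0},
  {"dx":0,"dy":0,"dz":0,"ax":0,"ay":0,"az":0},
], claw=0, squeeze=12)

```text
time_s: 4.32
ee_pos: [0.6554, 0.0231, 0.0159]
eef_rot: [3.141, -0.0, 2.356]
force: [-0.9, 0.1, 0.1]
grip_width: 0.0285
```

```bash
python3 -c "
from h import *
plan([.655,.023,.0145],[np.pi,0,2.356])"
```

```text
{'time_s': 4.3167, 'qpos': [-0.0208, 0.7387, 1.3478, 0.0005, 1.0548, -0.8061], 'ee_pos': [0.6554, 0.0231, 0.0159], 'eef_rot': [3.1411, -0.0001, 2.3559], 'force': [-0.9035, 0.0991, 0.1128], 'grip_width': 0.0285}
shift mm [ 0.2 -0.4  1.4] | 1.5
rot deg [ 0.03 -0.01 -0.01]
shift in final axes [ 0.2 -0.4  1.4]
```

Emit:
play_rows([
  {"dx":0,"dy":0,"dz":-0.02,"ax":0,"ay":0,"az":0},
  {"dx":0,"dy":0,"dz":-0.035,"ax":0,"ay":0,"az":-6},
  {"dx":0,"dy":0,"dz":-0.04,"ax":0,"ay":0,"az":-6.7},
  {"dx":0,"dy":0,"dz":-0.04,"ax":0,"ay":0,"az":-6.7},
  {"dx":0,"dy":0,"dz":-0.03,"ax":0,"ay":0,"az":-6.7},
])

```text
time_s: 4.73
ee_pos: [0.6518, 0.023, 0.178]
eef_rot: [-3.137, -0.016, 2.825]
force: [0.1, 0.1, -0.7]
grip_width: 0.0285
```

Emit:
play_rows([
  {"dx":0,"dy":0,"dz":0,"ax":0,"ay":0,"az":-6.7},
  {"dx":0,"dy":0,"dz":0,"ax":0,"ay":0,"az":-6.7},
  {"dx":0,"dy":0,"dz":0,"ax":0,"ay":0,"az":-6.7},
  {"dx":0,"dy":0,"dz":0,"ax":0,"ay":0,"az":-6.7},
  {"dx":0,"dy":0,"dz":0,"ax":0,"ay":0,"az":-6.7},
])

```text
time_s: 5.15
ee_pos: [0.6546, 0.023, 0.1892]
eef_rot: [3.141, -0.001, -2.843]
force: [0.3, 0.3, -0.2]
grip_width: 0.0283
```

Emit:
play_rows([
  {"dx":0,"dy":0,"dz":0,"ax":0,"ay":0,"az":-6.7},
  {"dx":0,"dy":0,"dz":0,"ax":0,"ay":0,"az":-6.7},
  {"dx":0,"dy":0,"dz":0,"ax":0,"ay":0,"az":-6.7},
  {"dx":0,"dy":0,"dz":0,"ax":0,"ay":0,"az":0},
  {"dx":0,"dy":0,"dz":0,"ax":0,"ay":0,"az":0},
])

```text
time_s: 5.57
ee_pos: [0.6544, 0.023, 0.1892]
eef_rot: [3.141, -0.001, -2.471]
force: [-0.8, -0.4, -0.6]
grip_width: 0.0282
```

```bash
python3 -c "
from h import *
plan([.5335,.267,.175],[np.pi,0,np.radians(215)])"
```

```text
{'time_s': 5.5667, 'qpos': [-0.0209, 0.5557, 1.2168, 0.0005, 1.3702, -2.2624], 'ee_pos': [0.6544, 0.023, 0.1892], 'eef_rot': [3.1406, -0.0005, -2.471], 'force': [-0.7942, -0.4472, -0.6032], 'grip_width': 0.0282}
shift mm [-56.9 266.2  14.5] | 272.7
rot deg [ 0.06 -0.03  3.42]
shift in final axes [-40.9 269.2  14.2]
```

Emit:
play_rows([
  {"dx":-0.008,"dy":0.038,"dz":0,"ax":0,"ay":0,"az":0},
  {"dx":-0.008,"dy":0.038,"dz":0,"ax":0,"ay":0,"az":0},
  {"dx":-0.008,"dy":0.038,"dz":0,"ax":0,"ay":0,"az":0},
  {"dx":-0.008,"dy":0.038,"dz":0,"ax":0,"ay":0,"az":0},
  {"dx":-0.008,"dy":0.038,"dz":0,"ax":0,"ay":0,"az":0},
])

```text
time_s: 5.98
ee_pos: [0.5684, 0.1966, 0.188]
eef_rot: [3.141, -0.001, -2.504]
force: [1.2, 0.2, -0.5]
grip_width: 0.0289
```

Emit:
play_rows([
  {"dx":-0.008,"dy":0.035,"dz":0,"ax":0,"ay":0,"az":0},
  {"dx":-0.006,"dy":0.025,"dz":0,"ax":0,"ay":0,"az":0},
  {"dx":0,"dy":0,"dz":0,"ax":0,"ay":0,"az":0},
  {"dx":0,"dy":0,"dz":0,"ax":0,"ay":0,"az":0},
  {"dx":0,"dy":0,"dz":0,"ax":0,"ay":0,"az":0},
])

```text
time_s: 6.4
ee_pos: [0.5388, 0.262, 0.1886]
eef_rot: [3.14, -0.001, -2.516]
force: [0.4, -0.3, -0.2]
grip_width: 0.0285
```

```bash
python3 -c "
from h import *
plan([.5335,.267,.155],[np.pi,0,np.radians(218.4)])"
```

```text
{'time_s': 6.4, 'qpos': [0.391, 0.4296, 1.4036, 0.0009, 1.3093, -1.8053], 'ee_pos': [0.5388, 0.262, 0.1886], 'eef_rot': [3.1405, -0.0007, -2.5163], 'force': [0.434, -0.332, -0.1906], 'grip_width': 0.0285}
shift mm [ 1.4  7.2 33.6] | 34.4
rot deg [ 0.06 -0.04 -2.57]
shift in final axes [ 1.1  7.2 33.6]
```

Emit:
play_rows([
  {"dx":0.001,"dy":0.007,"dz":0,"ax":0,"ay":0,"az":0},
  {"dx":0,"dy":0,"dz":0.012,"ax":0,"ay":0,"az":0},
  {"dx":0,"dy":0,"dz":0.013,"ax":0,"ay":0,"az":0},
  {"dx":0,"dy":0,"dz":0,"ax":0,"ay":0,"az":0},
  {"dx":0,"dy":0,"dz":0,"ax":0,"ay":0,"az":0},
])

```text
time_s: 6.82
ee_pos: [0.5353, 0.2635, 0.1611]
eef_rot: [3.141, -0.001, -2.526]
force: [-0.1, -0.4, 0.7]
grip_width: 0.0285
```

Emit:
play_rows([
  {"dx":0,"dy":0,"dz":0,"ax":0,"ay":0,"az":0},
  {"dx":0,"dy":0,"dz":0,"ax":0,"ay":0,"az":0},
  {"dx":0,"dy":0,"dz":0,"ax":0,"ay":0,"az":0},
  {"dx":0,"dy":0,"dz":0,"ax":0,"ay":0,"az":0},
  {"dx":0,"dy":0,"dz":0,"ax":0,"ay":0,"az":0},
])

```text
time_s: 7.23
ee_pos: [0.5362, 0.2623, 0.1618]
eef_rot: [3.141, -0.0, -2.529]
force: [0.1, -0.1, -0.4]
grip_width: 0.0286
```

```bash
python3 -c "
from h import *
plan([.5335,.267,.155])
s=snap('scene','s2');cv2.imwrite('pics/c2.png',np.clip(cv2.resize(s[200:290,340:460,::-1],(800,600),interpolation=2)*1.5,0,255))"
```

```text
{'time_s': 7.2333, 'qpos': [0.3934, 0.448, 1.4417, 0.0004, 1.2523, -1.7904], 'ee_pos': [0.5362, 0.2623, 0.1618], 'eef_rot': [3.1412, -0.0002, -2.5287], 'force': [0.1384, -0.1182, -0.3757], 'grip_width': 0.0286}
shift mm [-0.5  5.4  6.8] | 8.7[ WARN:0@1.097] global loadsave.cpp:1063 imwrite_ Unsupported depth image for selected encoder is fallbacked to CV_8U.
```

View pics/c2.png

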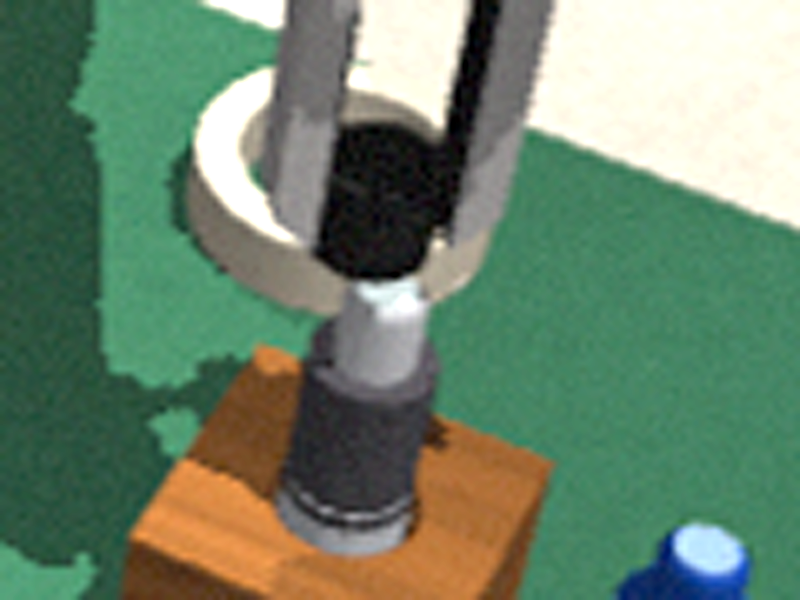

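The crop shows the cup in the jaws about 2 mm above the spigot tip. The cup's lower rim is at (377,278) in the crop. The spigot axis extrapolates to about (394,245), so the cup needs to go roughly 5 mm to the image's right, which is tool +y. I'll quantify both directions.

Run:
```python
from h import *
np.set_printoptions(precision=2,suppress=True,linewidth=200)
g=cv2.imread('pics/s2.png').astype(int).sum(2)/3
g0=cv2.imread('pics/s0.png').astype(int).sum(2)/3
print('s2 cols 395-397 rows 232-262',g[232:262,395:398].mean(1).round())
print('s2 spigot rows 247-250 cols 385-410',g[247:251,385:410].mean(0).round())
print('s2 cup rows 232-235 cols 380-412',g[232:236,380:412].mean(0).round())
print('s0 tip rows 236-262',g0[236:262,396:399].mean(1).round())
print('s0 spigot rows 247-250 ',g0[247:251,385:410].mean(0).round())
c=np.array(ctrl.get_obs()['ee_pos']);v=np.array([.625,.44,0]);v/=np.linalg.norm(v)
cb=c-[0,0,.0159]
print('cup bottom ctr',proj('scene',cb),'front',proj('scene',cb+.0145*v))
p=np.array([.5335,.267,.11])
print('spigot foot front',proj('scene',p+.010*v),'spig mid',proj('scene',p+[0,0,.012]),'tip back',proj('scene',p+[0,0,.022]-.0085*v))
for d in(v,np.array([-.568,.823,0])):print('px per mm',(proj('scene',cb+.001*d)-proj('scene',cb)))
```

```text
s2 cols 395-397 rows 232-262 [ 13.  13.  18.  20.  16.  18.  19.  16.  12.  11.  90. 155. 159. 129. 117. 113. 101.  97.  96.  96.  98. 100.  99. 101. 103.  97.  70.  66.  47.  37.]
s2 spigot rows 247-250 cols 385-410 [ 73.  68.  55.  51.  49.  63.  75.  77.  80.  82.  87. 101. 117. 122. 124. 128. 125. 124. 103.  71.  63.  65.  67.  67.  65.]
s2 cup rows 232-235 cols 380-412 [170. 148. 137. 119. 104.  98. 100.  71.  15.  10.  13.  13.  14.  13.  15.  16.  11.  20.  12.  18.  20.  20.  17.  18.  17.  43.  34.  38.  82.  98.  99. 100.]
s0 tip rows 236-262 [179. 184. 159.  97. 161. 186. 183. 180. 185. 179. 150. 129. 102.  89.  88.  89.  88.  90.  92.  93.  92.  85.  62.  57.  46.  34.]
s0 spigot rows 247-250  [ 62.  59.  50.  43.  44.  57.  66.  68.  68.  76.  83.  95. 102. 109. 111. 114. 112. 109.  92.  66.  62.  64.  68.  68.  67.]
cup bottom ctr [394.66 237.18] front [396.55 243.67]
spigot foot front [396.01 258.31] spig mid [395.89 248.43] tip back [395.77 240.12]
px per mm [0.13 0.44]
px per mm [ 0.65 -0.  ]
```

Emit:
play_rows([
  {"dx":-0.0033,"dy":0.005,"dz":0,"ax":0,"ay":0,"az":0},
  {"dx":0,"dy":0,"dz":0,"ax":0,"ay":0,"az":0},
  {"dx":0,"dy":0,"dz":0,"ax":0,"ay":0,"az":0},
  {"dx":0,"dy":0,"dz":0,"ax":0,"ay":0,"az":0},
  {"dx":0,"dy":0,"dz":0,"ax":0,"ay":0,"az":0},
])

```text
time_s: 7.7
ee_pos: [0.536, 0.2694, 0.1622]
eef_rot: [3.141, 0.001, -2.528]
force: [-0.5, -0.4, -0.6]
grip_width: 0.0286
```

Run:
```python
from h import *
np.set_printoptions(precision=2,suppress=True,linewidth=200)
plan([.5335,.267,.155])
s=snap('scene','s3');g=s.astype(int).sum(2)/3
print('rows 232-262',g[232:262,396:399].mean(1).round())
print('cup rows 232-235 cols 380-416',g[232:236,380:416].mean(0).round())
cv2.imwrite('pics/c3.png',np.clip(cv2.resize(s[215:275,360:440,::-1],(800,600),interpolation=2)*2.,0,255).astype(np.uint8))
```

```text
{'time_s': 7.7, 'qpos': [0.4044, 0.4536, 1.4324, 0.0005, 1.255, -1.7799], 'ee_pos': [0.536, 0.2694, 0.1622], 'eef_rot': [3.1413, 0.0006, -2.5282], 'force': [-0.5014, -0.3678, -0.5716], 'grip_width': 0.0286}
shift mm [ 3.4 -0.5  7.2] | 8.0
rows 232-262 [  9.  14.  10.  17.  15.  14.  13.  15.  10.  12.   6.  84. 157. 153. 102.  84.  82.  79.  83.  98. 104. 105. 104. 106. 109. 100.  72.  67.  50.  38.]
cup rows 232-235 cols 380-416 [184. 194. 202. 205. 182. 134. 105.  96.  98.  99. 101.  95.  64.  14.   6.  15.  13.  14.  11.  11.  20.  16.  18.  20.  19.  20.  19.  19.  17.   9.  11.  13.  43.  85. 100.  99.]
```

View pics/c3.png

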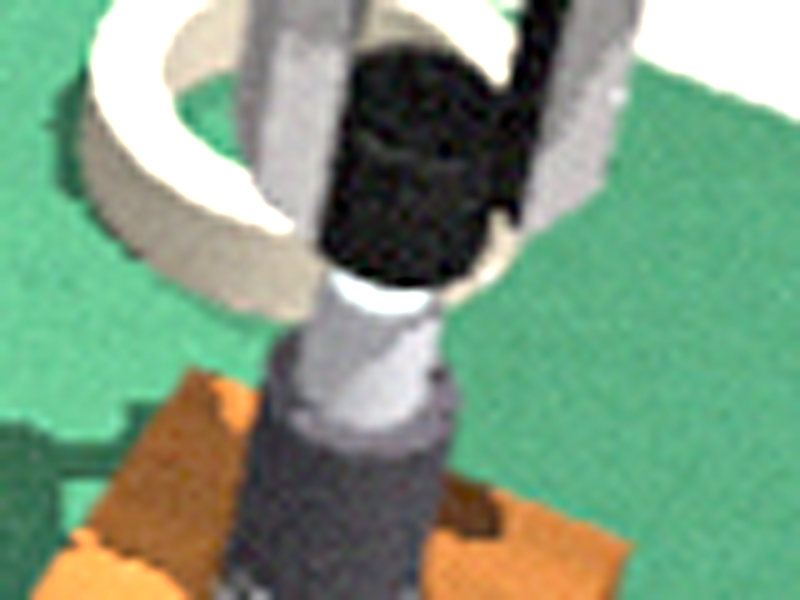

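The crop shows the cup now over the tip, perhaps slightly right of it; the lower arc is at about (403,285). I'll use chord midpoints of the cup's lower arc against the spigot midline.

Run:
```python
from h import *
g=cv2.imread('pics/s3.png').astype(float).mean(2)
def chord(r,lo,hi,th,dark):
    x=np.linspace(lo,hi,(hi-lo)*20+1);y=np.interp(x,np.arange(g.shape[1]),g[r])
    k=(y<th) if dark else (y>th);i=np.where(k)[0];return x[i[0]].round(2),x[i[-1]].round(2),((x[i[0]]+x[i[-1]])/2).round(2)
for r in range(236,243):print('cup',r,chord(r,386,415,45,True),g[r,386:414].astype(int))
for r in range(245,256,2):print('spig',r,g[r,386:410].astype(int))
c=np.array(ctrl.get_obs()['ee_pos'])
for h in(.0159,.0):print(proj('scene',c-[0,0,h]))
for z in(.113,.122,.132,.146):print(z,proj('scene',[.5335,.267,z]))
```

```text
cup 236 (np.float64(391.75), np.float64(411.5), np.float64(401.62)) [204 163 107  96 101  75  32  11   4  15  16  16  12  23   5  21  18  18
  16  18  16   8  10  64  55  11  74 102]
cup 237 (np.float64(391.55), np.float64(411.0), np.float64(401.28)) [143 173 160 114 101  71  22   5  12  13  13  13  13  15  16  16  12  10
  20  17  12  10  15  86  80  43  83 101]
cup 238 (np.float64(391.5), np.float64(408.25), np.float64(399.88)) [ 92 111 112  99  99  74  13  16  11  11  15  12  10  12  17  15  18  20
   9  19  19  10  28  90 110  98  90  80]
cup 239 (np.float64(391.3), np.float64(408.0), np.float64(399.65)) [ 88  90  92  95  88  58   8  11   9  18  14  11  19  13  14  16  17  21
  11  16  12  13  43  92 115 101  79  65]
cup 240 (np.float64(391.85), np.float64(407.35), np.float64(399.6)) [ 90  96  95  97  97  76  37   7  19   8   9  16   5  10  25  11  12  21
  17  14  18  24  79 107 110  91  68  64]
cup 241 (np.float64(393.1), np.float64(406.65), np.float64(399.88)) [ 91  91  95  95  97  98  80  47  11  12   9  16  11  14  12  20  20  16
   5  15  11  60  99 125 106  68  67  67]
cup
[... 319 characters left out ...]
73  76  79  80  84  81  82  87  84  80  78 106 107
  75  62  68  66  65  66]
spig 249 [ 69  49  37  41  68  80  78  76  77  80  76  82  78  92 114 118 116  95
  64  68  67  65  64  66]
spig 251 [ 60  37  38  48  72  75  75  75  81  78  89 100 104 113 115 116 107  80
  60  64  68  66  64  67]
spig 253 [ 40  45  40  51  69  78  75  78  86  94 102 103 110 112 114 115  96  60
  60  68  68  66  63  64]
spig 255 [ 26  41  37  37  46  61  74  86  96  96 101 107 108 113 117 103  81  66
  66  65  68  65  67  61]
[399.02305    238.65881835]
[400.64688134 231.01984353]
0.113 [395.03848739 252.48281618]
0.122 [395.89174309 248.43076067]
0.132 [396.85543383 243.85425631]
0.146 [398.23304037 237.31209294]
```

Cup and spigot lateral biases now agree (+0.6 px each), and the depth residual is about 0.5 mm. Descending.

Emit:
play_rows([
  {"dx":0,"dy":-0.0005,"dz":0.008,"ax":0,"ay":0,"az":0},
  {"dx":0,"dy":0,"dz":0.006,"ax":0,"ay":0,"az":0},
  {"dx":0,"dy":0,"dz":0,"ax":0,"ay":0,"az":0},
  {"dx":0,"dy":0,"dz":0,"ax":0,"ay":0,"az":0},
  {"dx":0,"dy":0,"dz":0,"ax":0,"ay":0,"az":0},
])

```text
time_s: 8.17
ee_pos: [0.5361, 0.2686, 0.1461]
eef_rot: [3.141, -0.0, -2.528]
force: [-1.2, 0.0, -0.0]
grip_width: 0.0286
```

```bash
python3 -c "
from h import *
plan([.536,.2694,.1259])"
```

```text
{'time_s': 8.1667, 'qpos': [0.4032, 0.4693, 1.449, 0.0005, 1.2239, -1.7809], 'ee_pos': [0.5361, 0.2686, 0.1461], 'eef_rot': [3.141, -0.0005, -2.5284], 'force': [-1.2253, 0.0185, -0.0452], 'grip_width': 0.0286}
shift mm [-0.4  0.7 20.2] | 20.2
```

Emit:
play_rows([
  {"dx":0,"dy":0,"dz":0.004,"ax":0,"ay":0,"az":0},
  {"dx":0,"dy":0,"dz":0.002,"ax":0,"ay":0,"az":0},
  {"dx":0,"dy":0,"dz":0,"ax":0,"ay":0,"az":0},
  {"dx":0,"dy":0,"dz":0,"ax":0,"ay":0,"az":0},
  {"dx":0,"dy":0,"dz":0,"ax":0,"ay":0,"az":0},
])

```text
time_s: 8.58
ee_pos: [0.5361, 0.2686, 0.1396]
eef_rot: [3.141, -0.0, -2.529]
force: [0.1, 0.3, -0.3]
grip_width: 0.0287
```

```bash
python3 -c "
from h import *
plan([.536,.2686,.1259])"
```

```text
{'time_s': 8.5833, 'qpos': [0.4032, 0.4759, 1.4553, 0.0006, 1.211, -1.7809], 'ee_pos': [0.5361, 0.2686, 0.1396], 'eef_rot': [3.141, -0.0004, -2.5285], 'force': [0.0874, 0.3452, -0.2745], 'grip_width': 0.0287}
shift mm [ 0.1  0.  13.7] | 13.7
```

Emit:
play_rows([
  {"dx":0,"dy":0,"dz":0.005,"ax":0,"ay":0,"az":0},
  {"dx":0,"dy":0,"dz":0.004,"ax":0,"ay":0,"az":0},
  {"dx":0,"dy":0,"dz":0.001,"ax":0,"ay":0,"az":0},
  {"dx":0,"dy":0,"dz":0,"ax":0,"ay":0,"az":0},
  {"dx":0,"dy":0,"dz":0,"ax":0,"ay":0,"az":0},
])

```text
time_s: 9.0
ee_pos: [0.5361, 0.2687, 0.1284]
eef_rot: [3.141, -0.001, -2.528]
force: [-0.3, 0.1, 0.8]
grip_width: 0.0284
```

Emit:
play_rows([
  {"dx":0,"dy":0,"dz":0.002,"ax":0,"ay":0,"az":0},
  {"dx":0,"dy":0,"dz":0.001,"ax":0,"ay":0,"az":0},
  {"dx":0,"dy":0,"dz":0,"ax":0,"ay":0,"az":0},
  {"dx":0,"dy":0,"dz":0,"ax":0,"ay":0,"az":0},
  {"dx":0,"dy":0,"dz":0,"ax":0,"ay":0,"az":0},
])

```text
time_s: 9.42
ee_pos: [0.5365, 0.269, 0.1263]
eef_rot: [3.141, 0.002, -2.528]
force: [0.0, 0.4, 0.1]
grip_width: 0.0282
```

```bash
python3 -c "
from h import *
plan([.536,.2686,.1259])"
```

```text
{'time_s': 9.4167, 'qpos': [0.4033, 0.4899, 1.4674, 0.0008, 1.1828, -1.7809], 'ee_pos': [0.5365, 0.269, 0.1263], 'eef_rot': [3.1411, 0.0016, -2.5284], 'force': [0.045, 0.3582, 0.0648], 'grip_width': 0.0282}
shift mm [0.6 0.  0.4] | 0.8
```

Emit:
play_rows([
  {"dx":0,"dy":0,"dz":0.001,"ax":0,"ay":0,"az":0},
  {"dx":0,"dy":0,"dz":0.001,"ax":0,"ay":0,"az":0},
  {"dx":0,"dy":0,"dz":0.001,"ax":0,"ay":0,"az":0},
  {"dx":0,"dy":0,"dz":0.0015,"ax":0,"ay":0,"az":0},
  {"dx":0,"dy":0,"dz":0.002,"ax":0,"ay":0,"az":0},
])

```text
time_s: 9.83
ee_pos: [0.5387, 0.2702, 0.125]
eef_rot: [-3.141, 0.011, -2.528]
force: [-4.4, -1.0, 15.7]
grip_width: 0.0282
```

```bash
python3 -c "
from h import *
plan([.536,.2686,.1259])"
```

```text
{'time_s': 9.8333, 'qpos': [0.4037, 0.4917, 1.4681, 0.0012, 1.1714, -1.7811], 'ee_pos': [0.5387, 0.2702, 0.125], 'eef_rot': [-3.1405, 0.0105, -2.5281], 'force': [-4.371, -0.9626, 15.7414], 'grip_width': 0.0282}
shift mm [ 3.2  0.3 -0.9] | 3.3
```

Emit:
play_rows([
  {"dx":0.0005,"dy":0,"dz":0,"ax":0,"ay":0,"az":0},
  {"dx":0,"dy":0,"dz":0,"ax":0,"ay":0,"az":0},
  {"dx":0,"dy":0,"dz":0,"ax":0,"ay":0,"az":0},
  {"dx":0,"dy":0,"dz":0,"ax":0,"ay":0,"az":0},
  {"dx":0,"dy":0,"dz":0,"ax":0,"ay":0,"az":0},
])

```text
time_s: 10.25
ee_pos: [0.5384, 0.27, 0.1251]
eef_rot: [-3.14, 0.011, -2.528]
force: [-0.9, 0.1, 3.1]
grip_width: 0.0285
```

Emit:
play_rows([
  {"dx":0,"dy":0,"dz":0,"ax":0,"ay":0,"az":0},
  {"dx":0,"dy":0,"dz":0,"ax":0,"ay":0,"az":0},
  {"dx":0,"dy":0,"dz":0,"ax":0,"ay":0,"az":0},
  {"dx":0,"dy":0,"dz":0,"ax":0,"ay":0,"az":0},
  {"dx":0,"dy":0,"dz":0,"ax":0,"ay":0,"az":0},
], claw=0.55)

```text
time_s: 10.67
ee_pos: [0.5384, 0.2698, 0.1245]
eef_rot: [-3.14, 0.01, -2.528]
force: [-0.4, 0.1, 0.2]
grip_width: 0.0514
```

```bash
python3 -c "
from h import *
plan([.5345,.2680,.125],[np.pi,0,-2.528])
s=snap('scene','s4');cv2.imwrite('pics/c4.png',np.clip(cv2.resize(s[215:275,360:440,::-1],(800,600),interpolation=2)*2.,0,255).astype(np.uint8))"
```

```text
{'time_s': 10.6667, 'qpos': [0.4033, 0.4912, 1.47, 0.0011, 1.1701, -1.7812], 'ee_pos': [0.5384, 0.2698, 0.1245], 'eef_rot': [-3.1405, 0.0103, -2.5283], 'force': [-0.4453, 0.1123, 0.2075], 'grip_width': 0.0514}
shift mm [ 4.2  0.7 -0.6] | 4.3
rot deg [-0.07  0.59 -0.02]
shift in final axes [ 4.2  0.8 -0.5]
```

View pics/c4.png

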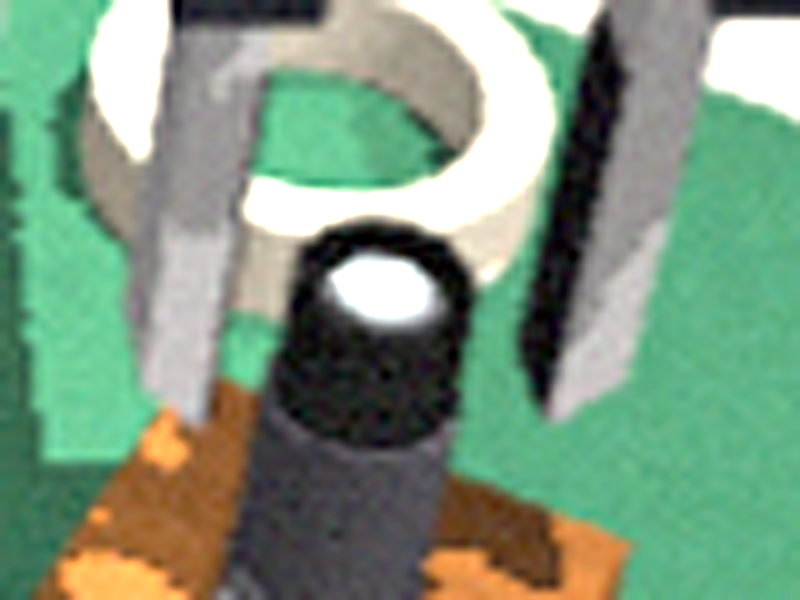

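The crop shows the eyecup sitting flush on the shoulder, with both fingers clear on either side. Now I go down to grip the body.

Emit:
play_rows([
  {"dx":0.004,"dy":0.0005,"dz":0,"ax":0,"ay":0.6,"az":0},
  {"dx":0,"dy":0,"dz":0.008,"ax":0,"ay":0,"az":0},
  {"dx":0,"dy":0,"dz":0.012,"ax":0,"ay":0,"az":0},
  {"dx":0,"dy":0,"dz":0.008,"ax":0,"ay":0,"az":0},
  {"dx":0,"dy":0,"dz":0,"ax":0,"ay":0,"az":0},
])

```text
time_s: 11.13
ee_pos: [0.5342, 0.2675, 0.0933]
eef_rot: [-3.14, -0.002, -2.528]
force: [-0.8, -0.2, -0.2]
grip_width: 0.0521
```

Run:
```python
from h import *
from scipy.optimize import least_squares
plan([.535,.268,.075],[np.pi,0,-2.528])
D=[(.3004,1.5215,1.3207,.2425,.4934,.213),(.3419,1.4761,1.3307,.5544,.1109,.209),(.5557,1.2168,1.3702,.6544,.023,.1892),(.744,1.3492,1.0491,.6551,.0231,.0119),(.4480,1.4417,1.2523,.5362,.2623,.1618),(.6193,1.279,1.2314,.6608,.014,.1213),(.4912,1.47,1.1701,.5384,.2698,.1245),(.7218,1.3392,1.0624,.6612,.0248,.0302)]
def fk(p,q2,q3,q5):
    L1,L2,L3,r0,h,o=p;a=q2+q3+o;t=q2+q3+q5
    return np.array([r0+L1*np.sin(q2)+L2*np.sin(a)+L3*np.sin(t),h+L1*np.cos(q2)+L2*np.cos(a)+L3*np.cos(t)])
f=lambda p:np.concatenate([fk(p,*d[:3])-[np.hypot(d[3],d[4]),d[5]] for d in D]+[(np.array(p)-[.35,.35,.25,0,.35,0])*1e-3])
s=least_squares(f,[.35,.35,.25,0,.35,0]);p=s.x;print(p.round(3),np.abs(s.fun).max())
ro=np.hypot(.5116,-.248);
for sg,t in((-1,3*np.pi/4),(1,5*np.pi/4)):
    tgt=[ro-.064*np.sin(t),.113-.064*np.cos(t)]
    q=least_squares(lambda q:fk(p,q[0],q[1],t-q[0]-q[1])-tgt,[.5,1.4]);print(sg,tgt,q.x,t-q.x.sum(),q.cost)
```

```text
{'time_s': 11.1333, 'qpos': [0.4037, 0.5238, 1.4999, -0.0016, 1.1192, -1.7798], 'ee_pos': [0.5342, 0.2675, 0.0933], 'eef_rot': [-3.1405, -0.0016, -2.5283], 'force': [-0.8271, -0.1549, -0.1935], 'grip_width': 0.0521}
shift mm [-1.  -0.1 18.3] | 18.3
rot deg [-0.06 -0.09 -0.02]
shift in final axes [-1.  -0.1 18.3]
[0.424 0.45  0.264 0.001 0.223 0.091] 0.0001270271497012537
-1 [np.float64(0.5232858945363272), np.float64(0.15825483399593904)] [0.00521101 2.21041502] 0.14056846666754952 5.455660335351489e-20
1 [np.float64(0.6137955625282052), np.float64(0.15825483399593906)] [1.01993382 0.68388023] 2.223176770762027 1.4692072836491547e-17
```

Emit:
play_rows([
  {"dx":0,"dy":0,"dz":0.008,"ax":0,"ay":0,"az":0},
  {"dx":0,"dy":0,"dz":0.006,"ax":0,"ay":0,"az":0},
  {"dx":0,"dy":0,"dz":0.002,"ax":0,"ay":0,"az":0},
  {"dx":0,"dy":0,"dz":0,"ax":0,"ay":0,"az":0},
  {"dx":0,"dy":0,"dz":0,"ax":0,"ay":0,"az":0},
])

```text
time_s: 11.55
ee_pos: [0.5337, 0.2673, 0.074]
eef_rot: [-3.141, -0.004, -2.528]
force: [-0.6, 0.3, 0.2]
grip_width: 0.0518
```

```bash
python3 -c "
from h import *
plan([.535,.268,.075],[np.pi,0,-2.528])"
```

```text
{'time_s': 11.55, 'qpos': [0.4037, 0.5482, 1.5124, -0.0016, 1.0847, -1.7797], 'ee_pos': [0.5337, 0.2673, 0.074], 'eef_rot': [-3.141, -0.0038, -2.5282], 'force': [-0.6323, 0.3384, 0.1918], 'grip_width': 0.0518}
shift mm [-1.5 -0.2 -1. ] | 1.8
rot deg [-0.03 -0.22 -0.01]
shift in final axes [-1.5 -0.2 -1. ]
```

Close on the body, then lift straight.

Emit:
play_rows([
  {"dx":-0.001,"dy":0,"dz":0,"ax":0,"ay":0,"az":0},
  {"dx":0,"dy":0,"dz":0,"ax":0,"ay":0,"az":0},
  {"dx":0,"dy":0,"dz":0,"ax":0,"ay":0,"az":0},
  {"dx":0,"dy":0,"dz":0,"ax":0,"ay":0,"az":0},
  {"dx":0,"dy":0,"dz":0,"ax":0,"ay":0,"az":0},
], claw=0, squeeze=40)

```text
time_s: 11.97
ee_pos: [0.535, 0.2682, 0.075]
eef_rot: [-3.141, -0.002, -2.528]
force: [0.6, 0.0, -2.5]
grip_width: 0.0316
```

Emit:
play_rows([
  {"dx":0,"dy":0,"dz":0,"ax":0,"ay":0,"az":0},
  {"dx":0,"dy":0,"dz":0,"ax":0,"ay":0,"az":0},
  {"dx":0,"dy":0,"dz":0,"ax":0,"ay":0,"az":0},
  {"dx":0,"dy":0,"dz":-0.003,"ax":0,"ay":0,"az":0},
  {"dx":0,"dy":0,"dz":-0.003,"ax":0,"ay":0,"az":0},
])

```text
time_s: 12.38
ee_pos: [0.5345, 0.268, 0.0805]
eef_rot: [-3.141, -0.004, -2.528]
force: [0.4, -0.3, -2.7]
grip_width: 0.0316
```

```bash
python3 -c "
from h import *
plan([.5337,.2673,.075],[np.pi,0,-2.528])"
```

```text
{'time_s': 12.3833, 'qpos': [0.4041, 0.5421, 1.5049, -0.0016, 1.0984, -1.7794], 'ee_pos': [0.5345, 0.268, 0.0805], 'eef_rot': [-3.141, -0.004, -2.5282], 'force': [0.4248, -0.2976, -2.6527], 'grip_width': 0.0316}
shift mm [ 1.  -0.1  5.5] | 5.6
rot deg [-0.03 -0.23 -0.01]
shift in final axes [ 1.  -0.1  5.5]
```

Emit:
play_rows([
  {"dx":0,"dy":0,"dz":-0.008,"ax":0,"ay":0,"az":0},
  {"dx":0,"dy":0,"dz":-0.014,"ax":0,"ay":0,"az":0},
  {"dx":0,"dy":0,"dz":-0.018,"ax":0,"ay":0,"az":0},
  {"dx":0,"dy":0,"dz":-0.02,"ax":0,"ay":0,"az":0},
  {"dx":0,"dy":0,"dz":-0.02,"ax":0,"ay":0,"az":0},
])

```text
time_s: 12.8
ee_pos: [0.5332, 0.268, 0.1619]
eef_rot: [3.14, -0.009, -2.528]
force: [0.3, -0.2, -2.4]
grip_width: 0.0316
```

Emit:
play_rows([
  {"dx":0,"dy":0,"dz":-0.02,"ax":0,"ay":0,"az":0},
  {"dx":0,"dy":0,"dz":-0.02,"ax":0,"ay":0,"az":0},
  {"dx":0,"dy":0,"dz":-0.02,"ax":0,"ay":0,"az":0},
  {"dx":0,"dy":0,"dz":-0.015,"ax":0,"ay":0,"az":0},
  {"dx":0,"dy":0,"dz":-0.006,"ax":0,"ay":0,"az":0},
])

```text
time_s: 13.22
ee_pos: [0.5337, 0.2682, 0.2538]
eef_rot: [3.141, -0.004, -2.528]
force: [-0.3, -0.0, -2.7]
grip_width: 0.0315
```

Run:
```python
from h import *
s=st()
sl=np.array([.5116,-.248,.013]);u=sl[:2]/np.hypot(*sl[:2])
# eyecup end outward: scope axis up a=(u,1)/sqrt2 ; tool z=-a ; tool y tangential left ; x=y×z
a=np.array([u[0],u[1],1])/np.sqrt(2);z=-a;y=np.array([-u[1],u[0],0]);x=np.cross(y,z)
Rt=R.from_matrix(np.c_[x,y,z]);T=sl+[0,0,.1]+.065*a
rpy=Rt.as_euler('xyz');print('target',T,rpy)
plan(T,rpy)
im=snap('scene','s5');cv2.imwrite('pics/c5.png',np.clip(cv2.resize(im[100:340,270:560,::-1],(725,600),interpolation=2)*1.5,0,255).astype(np.uint8))
```

```text
{'time_s': 13.2167, 'qpos': [0.4047, 0.3832, 1.3168, -0.0006, 1.4451, -1.7795], 'ee_pos': [0.5337, 0.2682, 0.2538], 'eef_rot': [3.1414, -0.0035, -2.5282], 'force': [-0.2598, -0.0177, -2.7146], 'grip_width': 0.0315}
target [ 0.55295874 -0.2680488   0.15896194] [ 3.14159265 -0.78539816  2.6902163 ]
{'time_s': 13.2167, 'qpos': [0.4047, 0.3832, 1.3168, -0.0006, 1.4451, -1.7795], 'ee_pos': [0.5337, 0.2682, 0.2538], 'eef_rot': [3.1414, -0.0035, -2.5282], 'force': [-0.2598, -0.0177, -2.7146], 'grip_width': 0.0315}
shift mm [ 292.6 -449.6   95.8] | 544.9
rot deg [-24.    40.4   57.67]
shift in final axes [-244.7 -474.2 -110.6]
```

View pics/c5.png

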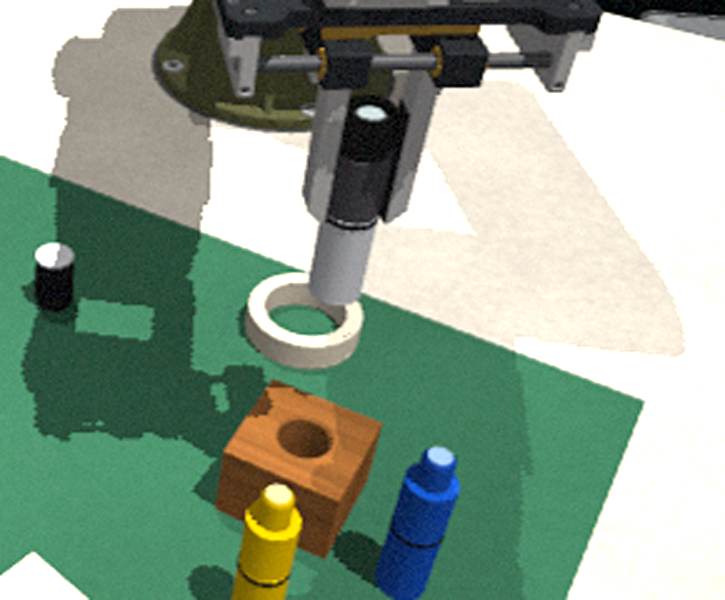

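The crop shows the bore empty and the scope hanging in the jaws with the eyecup still on. Now I carry it over, yawing at the same time.

Emit:
play_rows([
  {"dx":0.009,"dy":-0.012,"dz":0,"ax":0,"ay":0,"az":6.1},
  {"dx":0.0145,"dy":-0.026,"dz":0,"ax":0,"ay":0,"az":6.1},
  {"dx":0.012,"dy":-0.028,"dz":0,"ax":0,"ay":0,"az":6.1},
  {"dx":0.009,"dy":-0.029,"dz":0,"ax":0,"ay":0,"az":6.1},
  {"dx":0.006,"dy":-0.029,"dz":0,"ax":0,"ay":0,"az":6.1},
])

```text
time_s: 13.68
ee_pos: [0.53, 0.1331, 0.2513]
eef_rot: [-3.141, -0.005, -3.072]
force: [1.0, -0.6, -2.8]
grip_width: 0.0313
```

Emit:
play_rows([
  {"dx":0.003,"dy":-0.03,"dz":0,"ax":0,"ay":0,"az":6.1},
  {"dx":-0.001,"dy":-0.03,"dz":0,"ax":0,"ay":0,"az":6.1},
  {"dx":-0.004,"dy":-0.03,"dz":0,"ax":0,"ay":0,"az":6.1},
  {"dx":-0.007,"dy":-0.029,"dz":0,"ax":0,"ay":0,"az":6.1},
  {"dx":-0.01,"dy":-0.028,"dz":0,"ax":0,"ay":0,"az":6.1},
])

```text
time_s: 14.1
ee_pos: [0.5232, -0.024, 0.2475]
eef_rot: [-3.135, -0.009, 2.652]
force: [1.0, -0.5, -2.7]
grip_width: 0.0316
```

```bash
python3 -c "
from h import *
plan([.553,-.268,.25],[np.pi,0,2.6902])"
```

```text
{'time_s': 14.1, 'qpos': [-0.1144, 0.2227, 1.5385, -0.0027, 1.3914, -1.1954], 'ee_pos': [0.5232, -0.024, 0.2475], 'eef_rot': [-3.1351, -0.0092, 2.6523], 'force': [1.0246, -0.518, -2.6695], 'grip_width': 0.0316}
shift mm [-141.  -201.4   -2.5] | 245.9
rot deg [-0.36 -0.54 -2.17]
shift in final axes [-133.3 -206.6   -2.5]
```

Emit:
play_rows([
  {"dx":-0.017,"dy":-0.025,"dz":0,"ax":-0.4,"ay":-0.5,"az":-2},
  {"dx":-0.017,"dy":-0.026,"dz":0,"ax":0,"ay":0,"az":0},
  {"dx":-0.017,"dy":-0.026,"dz":0,"ax":0,"ay":0,"az":0},
  {"dx":-0.017,"dy":-0.026,"dz":0,"ax":0,"ay":0,"az":0},
  {"dx":-0.017,"dy":-0.026,"dz":0,"ax":0,"ay":0,"az":0},
])

```text
time_s: 14.52
ee_pos: [0.538, -0.1848, 0.2437]
eef_rot: [3.141, -0.005, 2.679]
force: [1.0, 0.6, -2.9]
grip_width: 0.0314
```

Emit:
play_rows([
  {"dx":-0.017,"dy":-0.026,"dz":0,"ax":0,"ay":0,"az":0},
  {"dx":-0.014,"dy":-0.022,"dz":0,"ax":0,"ay":0,"az":0},
  {"dx":-0.008,"dy":-0.012,"dz":0,"ax":0,"ay":0,"az":0},
  {"dx":0,"dy":0,"dz":0,"ax":0,"ay":0,"az":0},
  {"dx":0,"dy":0,"dz":0,"ax":0,"ay":0,"az":0},
])

```text
time_s: 14.93
ee_pos: [0.5436, -0.2649, 0.2377]
eef_rot: [-3.141, -0.013, 2.673]
force: [-1.0, 0.8, -2.5]
grip_width: 0.0312
```

```bash
python3 -c "
from h import *
plan([.553,-.268,.159],[np.pi,-np.pi/4,2.6902])"
```

```text
{'time_s': 14.9333, 'qpos': [-0.5136, 0.415, 1.3098, -0.001, 1.4294, -1.6153], 'ee_pos': [0.5436, -0.2649, 0.2377], 'eef_rot': [-3.1412, -0.0126, 2.6726], 'force': [-1.0175, 0.757, -2.4801], 'grip_width': 0.0312}
shift mm [-10.8   1.5  78.6] | 79.4
rot deg [ 0.38 44.28 -0.96]
shift in final axes [-62.6   1.3  48.8]
```

Emit:
play_rows([
  {"dx":0,"dy":0,"dz":0,"ax":0,"ay":3,"az":-1},
  {"dx":0,"dy":0,"dz":0,"ax":0,"ay":5,"az":0},
  {"dx":0,"dy":0,"dz":0,"ax":0,"ay":5,"az":0},
  {"dx":0,"dy":0,"dz":0,"ax":0,"ay":5,"az":0},
  {"dx":0,"dy":0,"dz":0,"ax":0,"ay":5,"az":0},
])

```text
time_s: 15.35
ee_pos: [0.5423, -0.2598, 0.2396]
eef_rot: [3.142, -0.426, 2.694]
force: [-0.5, -0.0, -2.4]
grip_width: 0.0314
```

Emit:
play_rows([
  {"dx":0,"dy":0,"dz":0,"ax":0,"ay":5,"az":0},
  {"dx":0,"dy":0,"dz":0,"ax":0,"ay":5,"az":0},
  {"dx":0,"dy":0,"dz":0,"ax":0,"ay":5,"az":0},
  {"dx":0,"dy":0,"dz":0,"ax":0,"ay":3,"az":0},
  {"dx":0,"dy":0,"dz":0,"ax":0,"ay":0,"az":0},
])

```text
time_s: 15.77
ee_pos: [0.5439, -0.2544, 0.2368]
eef_rot: [-3.14, -0.764, 2.699]
force: [1.1, 0.2, -3.3]
grip_width: 0.0313
```

```bash
python3 -c "
from h import *
plan([.553,-.268,.159],[np.pi,-np.pi/4,2.6902])"
```

```text
{'time_s': 15.7667, 'qpos': [-0.485, 0.9116, 0.6899, -0.0413, 2.3036, -1.629], 'ee_pos': [0.5439, -0.2544, 0.2368], 'eef_rot': [-3.1402, -0.7644, 2.6989], 'force': [1.0727, 0.2136, -3.3435], 'grip_width': 0.0313}
shift mm [-64.   -8.3  46.4] | 79.5
rot deg [-0.43  1.2   0.35]
shift in final axes [-65.   -8.3  45. ]
```

Emit:
play_rows([
  {"dx":-0.012,"dy":-0.002,"dz":0.008,"ax":-0.4,"ay":1.2,"az":0.3},
  {"dx":-0.018,"dy":-0.002,"dz":0.013,"ax":0,"ay":0,"az":0},
  {"dx":-0.018,"dy":-0.002,"dz":0.013,"ax":0,"ay":0,"az":0},
  {"dx":-0.01,"dy":-0.001,"dz":0.007,"ax":0,"ay":0,"az":0},
  {"dx":0,"dy":0,"dz":0,"ax":0,"ay":0,"az":0},
])

```text
time_s: 16.18
ee_pos: [0.5543, -0.2628, 0.1645]
eef_rot: [-3.141, -0.774, 2.695]
force: [0.0, 0.6, -3.2]
grip_width: 0.0314
```

Emit:
play_rows([
  {"dx":0,"dy":0,"dz":0,"ax":0,"ay":0,"az":0},
  {"dx":0,"dy":0,"dz":0,"ax":0,"ay":0,"az":0},
  {"dx":0,"dy":0,"dz":0,"ax":0,"ay":0,"az":0},
  {"dx":0,"dy":0,"dz":0,"ax":0,"ay":0,"az":0},
  {"dx":0,"dy":0,"dz":0,"ax":0,"ay":0,"az":0},
])

```text
time_s: 16.6
ee_pos: [0.5552, -0.2618, 0.1695]
eef_rot: [-3.14, -0.766, 2.696]
force: [0.8, 0.7, -2.5]
grip_width: 0.0315
```

```bash
python3 -c "
from h import *
plan([.553,-.268,.159],[np.pi,-np.pi/4,2.6902])"
```

```text
{'time_s': 16.6, 'qpos': [-0.4872, 0.9939, 0.696, -0.0384, 2.2169, -1.6242], 'ee_pos': [0.5552, -0.2618, 0.1695], 'eef_rot': [-3.1401, -0.766, 2.6965], 'force': [0.7549, 0.6621, -2.4841], 'grip_width': 0.0315}
shift mm [-7.8 -6.5  7.1] | 12.4
rot deg [-0.34  1.11  0.26]
shift in final axes [-8.  -6.5  6.9]
```

Emit:
play_rows([
  {"dx":-0.008,"dy":-0.0065,"dz":0.007,"ax":-0.3,"ay":1.1,"az":0.3},
  {"dx":0,"dy":0,"dz":0,"ax":0,"ay":0,"az":0},
  {"dx":0,"dy":0,"dz":0,"ax":0,"ay":0,"az":0},
  {"dx":0,"dy":0,"dz":0,"ax":0,"ay":0,"az":0},
  {"dx":0,"dy":0,"dz":0,"ax":0,"ay":0,"az":0},
])

```text
time_s: 17.02
ee_pos: [0.553, -0.2692, 0.1587]
eef_rot: [-3.14, -0.786, 2.687]
force: [-0.1, 0.4, -2.8]
grip_width: 0.0314
```

```bash
python3 -c "
from h import *
plan([.553,-.268,.159],[np.pi,-np.pi/4,2.6902])
a=snap('scene','s6');b=snap('top','t6')
A=cv2.resize(a[90:290,60:330,::-1],(800,593),interpolation=2);B=cv2.resize(b[150:300,320:470,::-1],(593,593),interpolation=2)
m=np.hstack([A,B]);m=cv2.resize(m,(800,int(593*800/m.shape[1])));cv2.imwrite('pics/c6.png',m)
Rm=R.from_euler('xyz',ctrl.get_obs()['eef_rot']).as_matrix();a=-Rm[:,2];e=np.array(ctrl.get_obs()['ee_pos'])-.065*a;print('objective end',e,'tilt',np.degrees(np.arccos(a[2])))
for n in('scene','top'):print(n,'pred end',proj(n,e),'slide',proj(n,[.5116,-.248,.013]))"
```

```text
{'time_s': 17.0167, 'qpos': [-0.4985, 1.0204, 0.6807, -0.0416, 2.2252, -1.6275], 'ee_pos': [0.553, -0.2692, 0.1587], 'eef_rot': [-3.1399, -0.7857, 2.6875], 'force': [-0.1013, 0.4481, -2.7635], 'grip_width': 0.0314}
shift mm [0.6 1.1 0.2] | 1.2
rot deg [ 0.02 -0.02 -0.11]
shift in final axes [0.6 1.1 0.2]
objective end [ 0.51165924 -0.24903167  0.11281336] tilt 45.00868086532785
scene pred end [170.17616864 149.17183889] slide [177.49000044 187.35096103]
top pred end [404.43079274 219.6701114 ] slide [394.32022378 221.49346261]
```

View pics/c6.png

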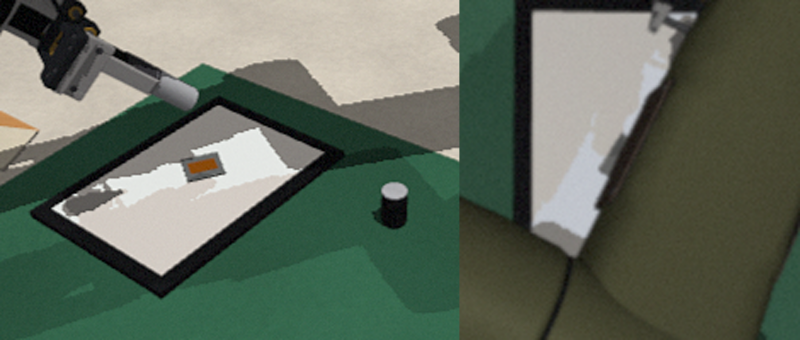

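The scene shows the objective end at about (172,148), against a prediction of (170,149), with slide, pad and can undisturbed; the top view is blocked by the arm. I'll settle, then take one close check of the scope and eyecup.

Emit:
play_rows([
  {"dx":0,"dy":0.001,"dz":0,"ax":0,"ay":0,"az":0},
  {"dx":0,"dy":0,"dz":0,"ax":0,"ay":0,"az":0},
  {"dx":0,"dy":0,"dz":0,"ax":0,"ay":0,"az":0},
  {"dx":0,"dy":0,"dz":0,"ax":0,"ay":0,"az":0},
  {"dx":0,"dy":0,"dz":0,"ax":0,"ay":0,"az":0},
])

```text
time_s: 17.53
ee_pos: [0.5537, -0.2678, 0.1592]
eef_rot: [-3.14, -0.785, 2.688]
force: [-0.1, 1.1, -3.6]
grip_width: 0.0315
```

```bash
python3 -c "
from h import *
plan([.553,-.268,.159],[np.pi,-np.pi/4,2.6902])
print(np.abs(ctrl.get_obs()['joint_vel']).max())
a=snap('scene','s7')
cv2.imwrite('pics/c7.png',np.clip(cv2.resize(a[90:165,85:185,::-1],(800,600),interpolation=2)*1.6,0,255).astype(np.uint8))
s=ctrl.get_obs();z=R.from_euler('xyz',s['eef_rot']).as_matrix()[:,2];p=np.array(s['ee_pos'])
for L in(65,-35,-61):print(L,(proj('scene',p+z*L/1e3)-[85,90])*8)
"
```

```text
{'time_s': 17.5333, 'qpos': [-0.4964, 1.0195, 0.6807, -0.0403, 2.2252, -1.6257], 'ee_pos': [0.5537, -0.2678, 0.1592], 'eef_rot': [-3.1399, -0.7848, 2.6881], 'force': [-0.1359, 1.0765, -3.6123], 'grip_width': 0.0315}
shift mm [ 0.2 -0.5  0.5] | 0.8
rot deg [-0.01  0.03 -0.08]
shift in final axes [ 0.2 -0.5  0.5]
0.0028822428028743297
65 [682.74590314 474.71646884]
-35 [360.44467074 306.82017198]
-61 [268.26338697 258.80019989]
```

View pics/c7.png

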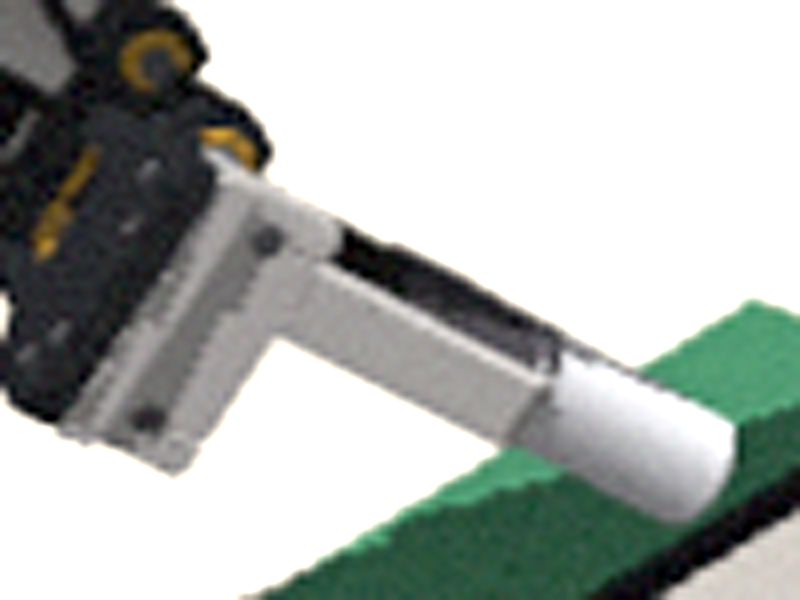

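The crop shows the scope aligned with the fingers: objective face near (690,470), prediction (683,475), and the dark body and eyecup still visible above the near finger. The arm is at rest, so I hand in.

```bash
python3 -c "
from h import *
print(workorder.hand_in());st()"
```

```text
the job is handed in; nothing more can be done
None
the job is handed in; nothing more can be done
```

The job is handed in at about 17.6 s, well inside the 58 s limit; no verdict was reported.

- **Eyecup:** I pressed it onto the spigot with about 16 N while the scope was still in the stand. It stopped at the shoulder height. I then let go, and a picture showed it sitting flush.
- **Draw and carry:** I gripped the scope by its free body at 40 N, drew it straight up out of the bore, and carried it over the light pad with the eyecup still on.
- **Final pose:** The scope leans 45° with the eyecup end higher. From the arm's own readings, its lower end is about 1 mm to the side of the slide's centre and 10 cm above it. The arm was still, with the grip holding steady at 31.5 mm.

**Checks:**
- **Lower end:** The scene camera put it within about 1–2 pixels of where the arm readings said it should be.
- **Eyecup at the end:** It is only partly visible in the last picture, behind the near finger, so its seating there is judged from the dark outline and the earlier clear views.
- **Top view:** The arm blocked this camera at the end, so it could not confirm the final position.
- **Bystanders:** I kept clear of the film can, tape roll and slide box. The can was in place in the last picture I viewed in which it shows, and the tape roll in the one after the draw. I did not check the slide box after the start.
- **Calibration:** The two cameras disagreed by about 2.5 mm. I worked around this by measuring the eyecup against the spigot in the same picture.

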